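# Load a board carrier through the non-return gate of a test dock

## Task

Load the board carrier into the test dock: set it down flat on the dock's open apron with its nose to the sprung gate, then slide it through the gate and on against the spring contacts until the gate leaves have snapped shut behind its tail and hold it pressed on the contacts. Feel your way at the end: too short and the springs push it back out through the gate, but do not force it against the end stops. Leave the tools and pots on the desk where they are.

Things in the scene. Friction and masses are not known exactly. Their poses are not given: they have to be found in the camera images.
- carrier_handle (a point): Handle post of the loose board carrier, a flat black plate 120 x 64 x 10 mm (about 0.25 kg). Point: centre of the upright 16 x 16 mm aluminium post, 33 mm above the plate's underside; x to the nose, z up. The post spans 10 to 47 mm above the underside: grip it across its y sides, or push its rear face 8 mm behind this point with shut fingers. Tail face 13 mm behind this point.
- carrier_nose (a point): Middle of the carrier's nose face, 107 mm ahead of the handle and 5 mm above the plate's underside; same axes. The nose corners are rounded by 10 mm. A stack of three green boards stands on the front of the plate, from 33 to 99 mm ahead of the handle, 48 mm wide, top 47 mm above the underside.
- dock: Test dock, fixed: dark steel base plate 388 x 128 mm, lane along its x axis (x = push direction, y left, z up). Origin on the desk, on the lane's centre line, under the middle setting of the gate's hinges. Lane floor 6 mm above the desk. On the plate is clamped the docking unit: gate, channel with contacts, and a grey tester box (52 mm high, x about 162 to 212 mm). Slippery: the carrier slides with 1 to 3 N.
- dock_apron (a point): Where the handle's centre lies when the carrier is set on the open apron before the gate: x = -125 mm from the dock's origin, 39 mm above the desk; dock axes. The apron's guides run from x = -145 to -34 mm, 9 mm high above the floor, inner faces 90 mm apart at the entry, 70 mm at the gate end. The nose then meets the leaves 5 to 45 mm further on.
- dock_gate (a point): Middle setting of the gate, x = 0 in the dock, on the lane floor; dock axes. CAUTION: the docking unit sits in slots, set anywhere up to 18 mm before or beyond this, and its setting is not reported: feel for it. Two steel leaves, 30 mm long, hinged 38 mm left and right of the centre, slant inwards along +x (tops 9.5 mm above the floor); they give way inwards only, springs 2 to 3 N at the tips.
- dock_channel (a point): Channel behind the gate: this point is on the lane floor, x = 96 mm in the dock, middle of the channel at its middle setting (all here shifts with the unit). 66.5 mm wide, 108 mm long; lips (11.5 to 14.5 mm above the floor) reach over the plate's edges, so the carrier can only enter through the gate. Rigid end stops for the nose at x = 154 mm.
- dock_pins (a point): Spring contact pins, x = 137 mm in the dock at the middle setting, 5 mm above the lane floor, where the nose first meets them (handle at x = 30 mm). They push back 2 N plus 0.45 N per mm. The tail clears the leaves after 14 mm of pressing (about 8 N; total push 7 to 10 N); the end stops come at 17 mm (about 10 N), then the push climbs steeply: 12 to 20 N means home. Caught, it springs back to 8 mm.
- carrier: The whole carrier. Origin: centre of the plate's underside, 47 mm ahead of the handle; x to the nose, z up. Pushed home with 12 to 18 N it is safe; inside the dock all contact forces on it together must stay under 44 N (a push of some 25 N on the end stops). Caught between pins and leaves they come to about 15 N.
- cutters: Bystander: red side cutters, 47 x 124 x 14 mm, to the right of the dock; leave alone.
- pump: Bystander: blue solder sucker, 19 x 154 x 22 mm, near the front edge of the desk; leave alone.
- spool: Bystander: yellow spool of braid, 51 mm across, 10 mm high, beyond the carrier; leave alone.
- fluxpot: Bystander: small closed flux jar, 41 mm across, 50 mm high, beyond the carrier; leave alone.
Mind the look-alikes: they are no part of the job. Of the things that look like the carrier, take the one that is nearest to the robot's base at the start.

How it is judged:
On the way, in this order (a step that is already met when the one before it is completed fails the run):
1. the carrier lies flat on the apron, nose to the gate (x of carrier_handle in the frame of dock between -0.16 and -0.085 m and y of carrier_handle in the frame of dock between -0.02 and 0.02 m and z of carrier_handle in the frame of dock below 0.043 m and x of carrier_nose in the frame of dock above -0.06 m and angle between the x axis of carrier and the x axis of dock, either way round below 0.2 rad and angle between carrier_handle's own z axis and vertical below 0.06 rad), for 0.2 s.
2. the carrier has been slid flat along the lane into the gate and channel (x of carrier_handle in the frame of dock between -0.04 and 0.005 m and y of carrier_handle in the frame of dock between -0.006 and 0.006 m and z of carrier_handle in the frame of dock below 0.045 m and angle between carrier_handle's own z axis and vertical below 0.06 rad), for 0.1 s.
At the end, for the whole second after the job is handed in: The carrier lies flat in the channel (tilt under 0.06 rad, 6 mm of the centre line, handle over 16 mm past the middle gate setting), let go and clamped between contacts and shut gate: all contact forces between carrier and dock add up to over 11 N (one not caught is pushed off the pins: under 9 N) (x of carrier_handle in the frame of dock above 0.016 m and y of carrier_handle in the frame of dock between -0.006 and 0.006 m and z of carrier_handle in the frame of dock below 0.044 m and contact force between carrier and dock above 11 N and angle between carrier_handle's own z axis and vertical below 0.06 rad); the robot touches nothing.
It fails at once if inside the dock the carrier is forced: all contact forces between carrier and dock together pass 44 N (x of carrier_handle in the frame of dock above -0.07 m and contact force between carrier and dock above 44 N).
It fails at once if a bystander is shifted by more than 20 mm (distance of any of cutters, pump, spool, fluxpot from where it was at the start of the episode above 0.02 m).
It also fails if it takes over 64 s, if anything falls off the work surface, if the arm or the gripper's body presses on something with over 40 N, if the wrist force passes 120 N, or if a joint passes its speed limit or range.

## Robot

A 6-joint arm with a two-finger parallel gripper is mounted at the origin on a cart in front of the work surface, level with it; the furniture and walls round the work are solid. World frame = base frame: x ahead of the robot, y to its left, z up, the work surface at z = 0. Lengths are in m, angles in rad, forces in N, time in s.
With the tool pointing down it reaches from about 0.35 to 0.875 m from the base axis. Payload 4.2 kg.
Tool frame: the origin (TCP) lies on the front face of the gripper's body, between the roots of the fingers; the fingertips stand 73 mm ahead of it and the grasp point (between the pads) lies 54 mm ahead of it; z points along the fingers, y is the line along which they close (so a half turn about z gives the same grasp; the last joint's range is limited). The gripper opens to 85 mm and grips with 20 to 120 N. Pads are 22 mm wide; open, the fingers measure 114 mm over their backs; the gripper's body (76 mm by 85 mm) begins 54 mm behind the grasp point. The pads swing forward as they close: fully open they stand 13 mm farther back than shut.
Start: joints at [-1.054, 0.385, 0.008, 0, -1.194, -0.259], TCP at [0.159, -0.604, 0.304] pointing down, gripper open.
Joint ranges: [-3.14, 3.14], [-1.21, 2.06], [-1.07, 1.41], [-3.16, 2.05], [-2.99, -0.16], [-3.1, 3.1]. Speed limits (rad/s): [2.79, 2.79, 3.14, 3.14, 3.14, 3.14].

## Interface

Orientations are given as a rotation vector (axis times angle).
In Python, from bench import ctrl gives the robot as it stands.
- The arm moves only by the tool move_arm, never from a script. Its argument "series" is a list of rows, each a list of 4 numbers: the shift along the world's x, y, z in m, then the turn about the world's z in degrees. In form: [[dx, dy, dz, roll], ...]. A call has 1 to 8 rows; each row shifts and turns the commanded pose from where the row before left it; what a row does not reach is not made up. A row lasts 1/12 s, in which the tool goes at most 41.7 mm and 7.16 degrees, less where a joint would pass 70% of its speed; a pose out of reach is approached as far as the arm can. A call is refused whole if a number of a shift passes 0.0417 or a number of a turn 7.16, either way. A call with a gripper value outside its range is refused whole. "claw" is the opening in per cent of the stroke, from 0 (shut) to 100 (fully open), set as the call begins (left out, the last holds). The fingers move at their own pace and stop on an object; "grip_force" is the grip in N (left out, the last holds). Time passes only in rows, so rows that do not move let the fingers close. It gives the time, the measured TCP pose, the force, the opening and the grip force at its end, in the units of the state.
- ctrl.sense(): the state, without advancing time (a new reading comes with each control period).
- ctrl.grab_frame(name): name is "scene" or "top" or "wrist"; returns a dict with "img" (384x512x3 uint8, blue, green, red), "fx", "fy", "cx", "cy" (pixels), "eye" and "attitude" of the camera in the world. Camera axes: x right, y down, z forward; pixel columns grow to the right and rows downward; lengths in m; the calibration is good to about 2 mm. A picture is of the moment at which its call begins. There is no depth.
- ctrl.hand_in(): hands the job in; it is judged then, once.
The state is a dict: "clock": time; "joints": joint angles; "dq": joint speeds; "joint_torque": joint torques, N m; "eef_pos": TCP position; "tool_rot": TCP orientation; "force": force on the tool from outside, world axes, zero at the start; "torque": the same for the moment, N m; "grip_width": finger opening in m; "grip_force": force on a finger pad.
Only numpy, scipy, OpenCV 4.12 (cv2) and the standard library are available. Lean on these libraries where they do the work, as an engineer would, in place of code of your own. Each camera call takes 0.05 s, during which the arm holds its last target. There are 200 camera calls.

## Working session

There is one attempt and no reset: what is moved stays moved. The work goes in short steps, Python scripts to look and compute and a tool call to move; the robot and the scene stay as the last step left them, time stands still between calls to the robot, and variables do not carry over. Pictures are saved under pics/ and viewed, at most 10 in all, crops included, and the job is handed in when it is done.

Besides the shell and the picture viewer there is one more tool, called after "Request:" as a command line: name --pt "numbers of a row" for each row, then --argument value for the rest. move_arm: Moves the arm, as the interface text tells. Its arguments: {"type":"object","properties":{"series":{"type":"array","items":{"type":"array","items":{"type":"number"}}},"claw":{"type":"number"},"grip_force":{"type":"number"}},"required":["series"]}

```bash
ls; mkdir -p pics; cat > h.py <<'E'
import numpy as np, cv2
from scipy.spatial.transform import Rotation as R
from bench import ctrl
def rot(f):
    a=np.array(f["attitude"],float)
    if a.shape==(3,3): return a
    return R.from_rotvec(a).as_matrix() if a.size==3 else R.from_quat(a).as_matrix()
def cast(f,px,z):
    px=np.atleast_2d(np.array(px,float))
    d=np.c_[(px[:,0]-f["cx"])/f["fx"],(px[:,1]-f["cy"])/f["fy"],np.ones(len(px))]@rot(f).T
    e=np.array(f["eye"]); return e+d*((z-e[2])/d[:,2])[:,None]
def proj(f,p):
    c=(np.atleast_2d(p)-np.array(f["eye"]))@rot(f)
    return np.c_[c[:,0]/c[:,2]*f["fx"]+f["cx"],c[:,1]/c[:,2]*f["fy"]+f["cy"]]
E
python3 - <<'E'
from h import *
for n in("top","scene"):
    f=ctrl.grab_frame(n); cv2.imwrite(f"pics/{n}0.png",f["img"]); np.save(f"{n}0.npy",f,allow_pickle=True)
    print(n,f["eye"],f["attitude"],f["fx"],f["cx"],f["cy"])
print(ctrl.sense())
E
```

```text
pics
top [0.47855215 0.18059895 1.2388539 ] [-2.15437385  2.21007543 -0.08088375] 376.72825349921806 248.7675765847326 191.08782300871675
scene [-0.15393624  0.79415255  1.08618604] [-1.11101987  2.42443367 -0.9399915 ] 451.25044669782915 260.68063333023065 183.78363113918715
{'clock': 0.1, 'joints': array([-1.05438906e+00,  3.85497153e-01,  6.75520060e-03, -4.14872434e-04,
       -1.19401442e+00, -2.58592510e-01]), 'dq': array([ 0.00149477, -0.00225977,  0.00336787,  0.0032266 ,  0.0005516 ,
       -0.00122781]), 'joint_torque': array([-6.55489057e-04, -3.93320775e+01,  1.88930064e+01,  4.19794902e+00,
       -2.60617227e-03,  5.57025828e-06]), 'eef_pos': array([ 0.15927263, -0.6039715 ,  0.30292041]), 'tool_rot': array([ 4.03565973e-01, -3.11517563e+00, -3.07907625e-03]), 'force': array([-0.69736193, -0.51149019,  0.45468775]), 'torque': array([ 0.0485462 ,  0.04087377, -0.01203769]), 'grip_force': 0.0, 'grip_width': 0.08554045280358963}
```

View pics/top0.png

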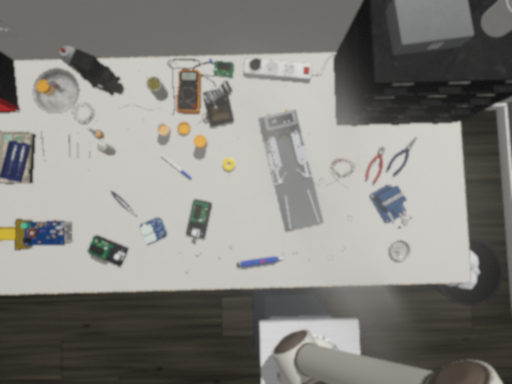

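View pics/scene0.png

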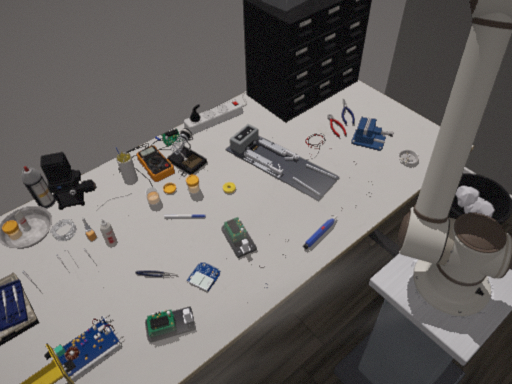

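Candidates for the carrier: top (199,219) / scene (238,237), and top (107,250) / scene (170,323). The robot base is near top (305,365), so the first looks nearest. I'll confirm this in an enlarged crop with measured distances.

```bash
python3 - <<'E'
from h import *
t=np.load("top0.npy",allow_pickle=True).item(); s=np.load("scene0.npy",allow_pickle=True).item()
for p in((199,219),(107,250)):
    w=cast(t,p,.02)[0]; print(p,w,np.hypot(*w[:2]))
a=cv2.resize(t["img"][190:250,165:235],None,fx=5,fy=5,interpolation=3)
b=cv2.resize(t["img"][225:285,80:150],None,fx=5,fy=5,interpolation=3)
c=cv2.resize(s["img"][205:265,205:275],None,fx=5,fy=5,interpolation=3)
d=cv2.resize(t["img"][100:240,240:340],None,fx=2.1428,fy=2.1428,interpolation=3)
d=cv2.copyMakeBorder(d[:300],0,300-len(d[:300]),0,350-d.shape[1],0)
cv2.imwrite("pics/crop1.png",np.vstack([np.hstack([a,b]),np.hstack([c,d])]))
E
```

```text
(199, 219) [0.4843649  0.34382047 0.02      ] 0.5939881068138678
(107, 250) [0.39266701 0.6406119  0.02      ] 0.7513793854773811
```

View pics/crop1.png

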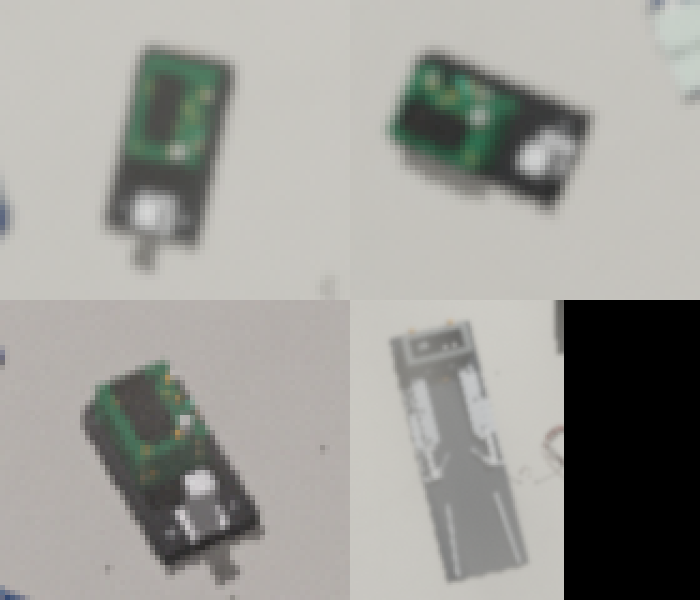

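The top-left and bottom-left crops show the nearest carrier, with its post at top px (195,232) and boards towards the far side at (199,212). It is 0.59 m from the base against 0.75 m for the look-alike, so this is the one. The dock's apron is near (305,227) and its tester box near (278,115).

```bash
python3 - <<'E'
from h import *
t=np.load("top0.npy",allow_pickle=True).item()
im=t["img"].astype(int); B,G,Rr=im[...,0],im[...,1],im[...,2]
def big(m,roi):
    k=np.zeros(m.shape,np.uint8); x0,y0,x1,y1=roi; k[y0:y1,x0:x1]=m[y0:y1,x0:x1]
    c=max(cv2.findContours(k,0,1)[0],key=cv2.contourArea); return c
roi=(180,190,220,250)
for nm,m,z in(("green",(G>Rr+20)&(G>B+5),.047),("post",(im.min(2)>170)&(im.max(2)<256),.047),("plate",im.max(2)<120,.01)):
    if nm=="post": r=(190,226,202,238)
    else: r=roi
    c=big(m,r)[:,0]; w=cast(t,c,z)[:,:2].astype(np.float32)
    rc=cv2.minAreaRect(w); print(nm,len(c),rc, cv2.boundingRect(c))
# dark-or-green whole silhouette
c=big((im.max(2)<120)|((G>Rr+20)&(G>B+5)),roi)[:,0]; print("all",cv2.minAreaRect(cast(t,c,.01)[:,:2].astype(np.float32)))
c=big(im.max(2)<175,(250,100,330,240)); h=np.zeros(im.shape[:2],np.uint8); c=cv2.convexHull(c)[:,0]
w=cast(t,c,.006)[:,:2].astype(np.float32); rc=cv2.minAreaRect(w); print("dock",rc,cv2.boxPoints(rc))
s=ctrl.sense();print(s["eef_pos"],R.from_rotvec(s["tool_rot"]).as_matrix().round(3))
E
```

```text
green 103 ((0.5070977210998535, 0.34023600816726685), (0.04645080864429474, 0.06493359059095383), 75.74220275878906) (190, 201, 19, 22)
post 21 ((0.4437702000141144, 0.35343024134635925), (0.018896162509918213, 0.01881999522447586), 89.12362670898438) (192, 229, 7, 7)
plate 115 ((0.4855397343635559, 0.346648246049881), (0.05858207866549492, 0.11610939353704453), 76.42633056640625) (187, 200, 24, 38)
all ((0.4855397343635559, 0.346648246049881), (0.05858207866549492, 0.11610939353704453), 76.42633056640625)
dock ((0.6379526257514954, 0.04303968697786331), (0.39138415455818176, 0.132111057639122), 11.912737846374512) [[ 0.43283987  0.06727749]
 [ 0.46011043 -0.06198831]
 [ 0.8430654   0.01880188]
 [ 0.8157948   0.14806768]]
[ 0.15927263 -0.6039715   0.30292041] [[-0.967 -0.255 -0.001]
 [-0.255  0.967  0.002]
 [ 0.     0.002 -1.   ]]
```

Request:
move_arm --pt "0.03 0.028 0 -3.5" --pt "0.03 0.028 0 -3.5" --pt "0.03 0.028 0 -3.5" --pt "0.03 0.028 0 -3.5" --pt "0.03 0.028 0 -3.5" --pt "0.03 0.028 0 -3.5" --pt "0.03 0.028 0 -3.5" --pt "0.03 0.028 0 -3.5" --claw 100 --grip_force 40

```text
clock: 0.77
eef_pos: [0.4003, -0.3785, 0.3037]
tool_rot: [-0.367, -3.12, -0.001]
force: [-0.5, -0.3, -0.0]
grip_width: 0.0856
grip_force: 0.0
```

Request:
move_arm --pt "0.003 0.0405 0 0" --pt "0.003 0.0405 0 0" --pt "0.003 0.0405 0 0" --pt "0.003 0.0405 0 0" --pt "0.003 0.0405 0 0" --pt "0.003 0.0405 0 0" --pt "0.003 0.0405 0 0" --pt "0.003 0.0405 0 0"

```text
clock: 1.43
eef_pos: [0.4227, -0.0545, 0.3039]
tool_rot: [-0.362, -3.121, -0.0]
force: [2.2, 0.2, 1.3]
grip_width: 0.0852
grip_force: 0.0
```

Request:
move_arm --pt "0 0.0405 0 0" --pt "0 0.0405 0 0" --pt "0 0.0405 0 0" --pt "0 0.0405 0 0" --pt "0 0.0405 0 0" --pt "0 0.0405 0 0" --pt "0 0.0405 0 0" --pt "0 0.0405 0 0"

```text
clock: 2.1
eef_pos: [0.4226, 0.2696, 0.3037]
tool_rot: [-0.361, -3.12, 0.0]
force: [0.1, -0.2, 0.2]
grip_width: 0.0853
grip_force: 0.0
```

Request:
move_arm --pt "0.007 0.028 -0.023 0" --pt "0.007 0.028 -0.023 0" --pt "0.006 0.028 -0.023 0" --pt "0 0 0 0"

```text
clock: 2.43
eef_pos: [0.4425, 0.3543, 0.2287]
tool_rot: [-0.358, -3.116, 0.011]
force: [-0.1, -0.9, -0.9]
grip_width: 0.0854
grip_force: 0.0
```

```bash
python3 - <<'E'
from h import *
f=ctrl.grab_frame("wrist"); cv2.imwrite("pics/w1.png",f["img"]); np.save("w1.npy",f,allow_pickle=True)
print(f["eye"],f["attitude"],f["fx"])
print(proj(f,[[.443,.353,.047],[.507,.340,.047]]))
E
```

```text
[0.36281481 0.37385748 0.29867615] [2.24838854 1.78604126 0.28280012] 264.4842481652716
[[245.39456599 188.84633188]
 [247.17118298 246.26738626]]
```

View pics/w1.png

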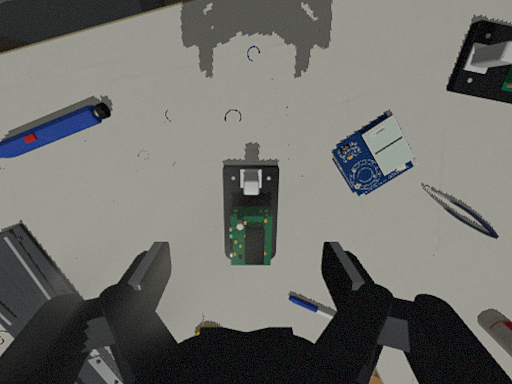

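The post's white top is near (251,188) and the boards near (250,236). The plate spans x 223–279, close to the prediction, with about 5 px lateral offset. I'll refine with masks.

```bash
python3 - <<'E'
from h import *
f=np.load("w1.npy",allow_pickle=True).item(); im=f["img"].astype(int); g=im.mean(2)
print(g[164:200:2,234:270:2].astype(int))
sub=im[195:268,220:285]; m=((sub[...,1]>sub[...,2]+15)&(sub[...,1]>sub[...,0]+3)).astype(np.uint8)
m=cv2.morphologyEx(m,3,np.ones((7,7)))
c=max(cv2.findContours(m,0,1)[0],key=cv2.contourArea)[:,0]+[220,195]
print(cv2.minAreaRect(c.astype(np.float32)), cv2.minAreaRect(cast(f,c,.047)[:,:2].astype(np.float32)))
# plate edges left/right rows 170..200
for y in (170,180,190,200,215,230): 
    xs=np.where(g[y,205:300]<100)[0]+205; print(y,xs.min(),xs.max(),cast(f,[[xs.min()-.5,y],[xs.max()+.5,y]],.01)[:,:2])
E
```

```text
[[ 81  83  81  76  83  85  75  82  80  82  78  80  77  75  77  78  83  74]
 [ 39  38  35  36  41  32  25  32  31  32  34  17  19  17   9   8  13  19]
 [ 58  55  51  41  43  44  47  45  50  44  40  38  38  30  37  32  42  39]
 [ 55  50  50 146 176 148  92  97  99  97  96  90 134 185  50  36  31  39]
 [ 50  48  50 138 176  80  88  85  80  89  81  78 164 181  42  31  37  36]
 [ 49  56  46 137 181  90  79  80  78  81  81  72 163 183  32  36  41  34]
 [ 84  52  51 133 179  91  79  84  84  81  79  79 118 189  35  35  26  99]
 [142  42  49 133 184  86  79  80  79  83  82  77 112 189  26  34  58 169]
 [ 67  51  50 129 182  72  92  94  91  91  91  91  88 192  29  33  32  71]
 [ 48  53  52 130 176 128 158 155 155 158 154 158 124 189  30  45  37  35]
 [ 55  53  49 131 177 142 167 168 167 168 164 174 134 188  29  37  35  42]
 [ 48  54  49 132 187 146 173 171 176 168 172 172 135 198  22  42  38  39]
 [ 61  54  38  49  56 153 176 177 174 173 174 175 136  72  31  37  40  36]
 [ 52  53  52  49  19 154 184 179 176 179 171 178 139  31  38  39  35  38]
 [ 44  49  41  36  30 155 191 184 187 184 183 184 137  23  29  45  39  20]
 [ 44  39  29  32  41 117 157 163 162 158 162 158  81   6  22  12  27  16]
 [ 45  33  32  35  27  26  22  26  17   8  10  16  24  26  21  24  27  20]
 [ 47  35  43  34  38  20  22  32  28  16  17  30  21  24  32  18  29  20]]
((250.5, 236.5), (61.0, 43.0), 90.0) ((0.4977027475833893, 0.34554290771484375), (0.04538072273135185, 0.07297720015048981), 77.01588439941406)
170 223 278 [[0.4273026  0.32995606]
 [0.44148259 0.39117524]]
180 223 278 [[0.43861551 0.32698021]
 [0.45295568 0.38896672]]
190 223 278 [[0.45021437 0.32392914]
 [0.46471836 0.38670245]]
200 224 277 [[0.46237257 0.321937  ]
 [0.47652013 0.38324661]]
215 224 276 [[0.48080314 0.31711247]
 [0.49493387 0.37847164]]
230 225 276 [[0.50024153 0.31327793]
 [0.51435393 0.37468522]]
```

```bash
python3 - <<'E'
from h import *
f=np.load("w1.npy",allow_pickle=True).item()
print(cast(f,[[243,181.5],[259,181.5],[259,195.5],[243,195.5],[251,188.3]],.047)[:,:2])
s=ctrl.sense(); M=R.from_rotvec(s["tool_rot"]).as_matrix(); print(s["eef_pos"],M.round(3),np.degrees(np.arctan2(-M[0,1],M[1,1])))
E
```

```text
[[0.43498946 0.35243254]
 [0.43856748 0.36790167]
 [0.45298193 0.36477673]
 [0.44934634 0.34903078]
 [0.44370277 0.35859808]]
[0.44254652 0.35268378 0.23085396] [[-0.974  0.227 -0.005]
 [ 0.227  0.974 -0.006]
 [ 0.003 -0.007 -1.   ]] -13.13532483504324
```

Request:
move_arm --pt "0.001 0.005 -0.036 0" --pt "0 0 -0.036 0" --pt "0 0 -0.036 0" --pt "0 0 -0.02 0" --pt "0 0 -0.0145 0" --pt "0 0 0 0"

```text
clock: 2.98
eef_pos: [0.4433, 0.3545, 0.09]
tool_rot: [-0.364, -3.117, 0.008]
force: [-0.8, -0.4, -1.0]
grip_width: 0.0855
grip_force: 0.0
```

Request:
move_arm --pt "0 0 0 0" --pt "0 0 0 0" --pt "0 0 0 0" --pt "0 0 0 0" --pt "0 0 0 0" --pt "0 0 0 0" --pt "0 0 0 0" --pt "0 0 0 0" --claw 0 --grip_force 40

```text
clock: 3.65
eef_pos: [0.4447, 0.3571, 0.0934]
tool_rot: [0.361, 3.12, 0.002]
force: [-0.7, -0.1, 5.8]
grip_width: 0.0154
grip_force: 40.5
```

Request:
move_arm --pt "0 0 0 0" --pt "0 0 0.005 0" --pt "0 0 0.02 0" --pt "0 0 0.03 0" --pt "0 0 0.02 0" --pt "0 0 0 0" --pt "0 0 0 0"

```text
clock: 4.23
eef_pos: [0.4441, 0.3566, 0.1678]
tool_rot: [-0.363, -3.12, -0.002]
force: [-0.8, 0.9, -3.3]
grip_width: 0.0157
grip_force: 39.4
```

```bash
python3 - <<'E'
from h import *
s=ctrl.sense(); print(s["eef_pos"],s["force"],s["grip_width"],s["torque"])
f=ctrl.grab_frame("wrist"); g=ctrl.grab_frame("scene")
cv2.imwrite("pics/w2.png",np.hstack([cv2.resize(f["img"][120:384,130:400],(400,391)),cv2.resize(g["img"][150:300,170:323],(400,391))]))
E
```

```text
[0.44411642 0.35661155 0.16780517] [-0.83152845  0.93656163 -3.34251593] 0.015710811718237617 [-0.01162536  0.1420776  -0.01019733]
```

View pics/w2.png

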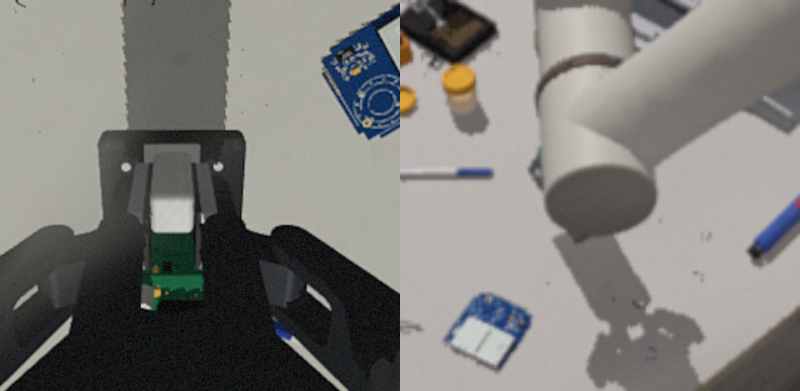

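Held flat: the post is between the pads and the plate sits square to the hand. Next I move it over the apron.

Request:
move_arm --pt "0.003 -0.0386 0 3" --pt "0.003 -0.0386 0 3" --pt "0.004 -0.0386 0 3" --pt "0.004 -0.0386 0 3" --pt "0.004 -0.0386 0 3" --pt "0.004 -0.0386 0 3" --pt "0.004 -0.0386 0 3" --pt "0.004 -0.0386 0 3"

```text
clock: 5.0
eef_pos: [0.4731, 0.0457, 0.1658]
tool_rot: [0.299, -3.123, 0.002]
force: [0.8, 0.8, -2.8]
grip_width: 0.0156
grip_force: 39.6
```

Request:
move_arm --pt "0.0035 -0.0386 0 1" --pt "0 0 0 0" --pt "0 0 0 0" --pt "0 0 0 0"

```text
clock: 5.33
eef_pos: [0.4772, 0.0088, 0.1662]
tool_rot: [0.32, -3.122, 0.001]
force: [-0.3, 0.8, -2.3]
grip_width: 0.0151
grip_force: 39.9
```

```bash
python3 - <<'E'
from h import *
s=ctrl.sense(); M=R.from_rotvec(s["tool_rot"]).as_matrix(); print(s["eef_pos"],s["force"],np.degrees(np.arctan2(-M[0,1],M[1,1])))
f=ctrl.grab_frame("wrist"); np.save("w3.npy",f,allow_pickle=True)
g=ctrl.grab_frame("top"); np.save("t3.npy",g,allow_pickle=True)
cv2.imwrite("pics/w3.png",np.hstack([f["img"],cv2.resize(g["img"][90:240,230:342],(287,384),interpolation=3)]))
E
```

```text
[0.47723168 0.0087924  0.16621462] [-0.30985863  0.77845826 -2.29823657] 11.698435521259315
```

View pics/w3.png

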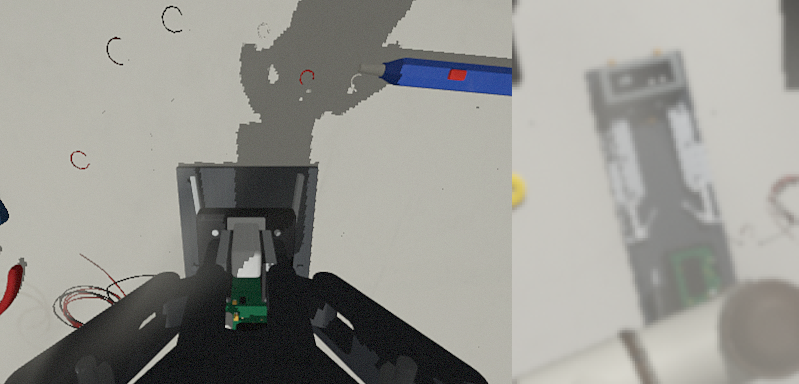

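The apron's near edge shows as a line from (178,167) to (318,164), with guide starts near (193,178) and (302,176). The carrier is centred between them.

```bash
python3 - <<'E'
from h import *
f=np.load("w3.npy",allow_pickle=True).item(); g=f["img"].astype(int).mean(2)
for y in (172,185,200,215,230): # plate side edges: darkest/brightest transitions
    r=g[y]; L=np.where(r[165:200]<150)[0][0]+165-.5; Rr=np.where(r[290:330]<110)[0][-1]+290+.5
    br=np.where(r[182:320]>130)[0]+182
    w=cast(f,[[L,y],[Rr,y]],.006)[:,:2]; print(y,L,Rr,w.round(4).tolist(),np.linalg.norm(w[1]-w[0]).round(4),br[:4],br[-6:])
for x in (185,200,215,290,305): print(x,g[158:180,x].astype(int))
w=cast(f,[[178,166],[318,164]],.006);print(w,np.linalg.norm(w[1]-w[0]))
print("guides",cast(f,[[193,178],[302,176]],.015))
E
```

```text
172 175.5 317.5 [[0.4686, -0.0569], [0.4429, 0.0678]] 0.1274 [318 319] [318 319]
185 176.5 316.5 [[0.4806, -0.0546], [0.4548, 0.0705]] 0.1277 [191 192 193 194] [193 194 195 317 318 319]
200 178.5 315.5 [[0.4948, -0.051], [0.4691, 0.0737]] 0.1274 [194 195 196 197] [197 198 316 317 318 319]
215 179.5 313.5 [[0.5098, -0.0482], [0.4841, 0.0762]] 0.127 [314 315 316 317] [314 315 316 317 318 319]
230 180.5 312.5 [[0.5253, -0.0453], [0.4995, 0.0797]] 0.1276 [213 214 215 216] [314 315 316 317 318 319]
185 [176 178 175 176 180 159 109 110  93  79  96 102 100  99 100  95  99  94
  99  90  94  95]
200 [178 180 182 162  99 103 112 105  76  57  74  84  89  92  71  48  51  58
  52  50  64  68]
215 [178 177 179 182 182 155 102  99  66  57  76  90  88  88  83  88  89  89
  90  87  86  87]
290 [102 105 102 105 108  99 105  96  58  30  43  45  46  40  47  48  38  47
  43  48  36  45]
305 [ 99 101 104  99 108 105 105 100  62  36  49  45  41  47  45  44  43  47
  41  46  39  44]
[[ 0.46269391 -0.05541477  0.006     ]
 [ 0.43571833  0.06617294  0.006     ]] 0.1245441725952641
guides [[ 0.46810912 -0.03947011  0.015     ]
 [ 0.44721496  0.05277179  0.015     ]]
```

Request:
move_arm --pt "0 0.001 -0.02 0" --pt "0 0 -0.02 0" --pt "0 0 -0.015 0" --pt "0 0 -0.006 0" --pt "0 0 -0.003 0" --pt "0 0 -0.001 0" --pt "0 0 0 0" --pt "0 0 0 0"

```text
clock: 6.1
eef_pos: [0.4785, 0.0107, 0.1032]
tool_rot: [-0.323, 3.123, 0.001]
force: [-0.2, -0.4, -1.9]
grip_width: 0.0152
grip_force: 39.9
```

Request:
move_arm --pt "0 0 -0.0015 0" --pt "0 0 -0.001 0" --pt "0 0 -0.001 0" --pt "0 0 0 0" --pt "0 0 0 0"

```text
clock: 6.52
eef_pos: [0.4783, 0.0103, 0.0994]
tool_rot: [-0.322, 3.124, 0.0]
force: [-0.3, -0.5, 2.5]
grip_width: 0.015
grip_force: 40.6
```

Request:
move_arm --pt "0 0 0 0" --pt "0 0 0 0" --pt "0 0 0 0" --pt "0 0 0 0" --claw 50

```text
clock: 6.85
eef_pos: [0.478, 0.0103, 0.099]
tool_rot: [-0.322, 3.125, 0.0]
force: [0.0, -0.4, 0.1]
grip_width: 0.0427
grip_force: 0.0
```

Request:
move_arm --pt "-0.0098 -0.002 0 0" --pt "-0.0098 -0.002 0 0" --pt "-0.0098 -0.002 0 0" --pt "0 0 0 0"

```text
clock: 7.18
eef_pos: [0.4452, 0.0033, 0.0986]
tool_rot: [0.321, -3.122, 0.001]
force: [-0.6, 0.0, -0.5]
grip_width: 0.0427
grip_force: 0.0
```

Request:
move_arm --pt "0 0 -0.002 0" --pt "0 0 -0.002 0" --pt "0 0 -0.0025 0" --pt "0 0 0 0" --pt "0 0 0 0" --pt "0 0 0 0" --pt "0 0 0 0" --claw 0

```text
clock: 7.77
eef_pos: [0.4486, 0.0043, 0.0924]
tool_rot: [-0.322, 3.125, 0.0]
force: [0.7, 0.1, -0.7]
grip_width: -0.0004
grip_force: 0.0
```

```bash
python3 - <<'E'
from h import *
s=ctrl.sense(); print(s["eef_pos"],s["force"],s["grip_width"])
f=ctrl.grab_frame("wrist"); cv2.imwrite("pics/w4.png",f["img"])
E
```

```text
[0.44863142 0.00432085 0.09236437] [ 0.70594101  0.06295466 -0.73083857] -0.00041670879431250255
```

View pics/w4.png

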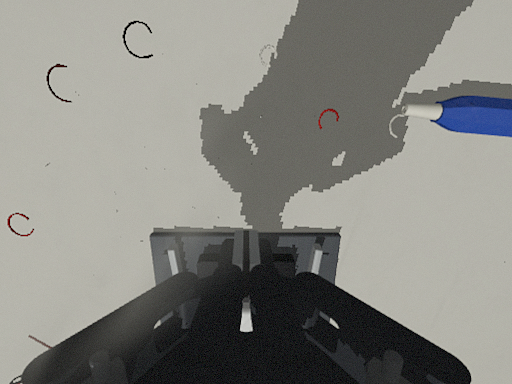

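The shut fingers are in line behind the post, mid apron: edges at 152 and 340, fingers at 247. Now pushing.

Request:
move_arm --pt "0.0049 0.001 0 0" --pt "0.0049 0.001 0 0" --pt "0.0049 0.001 0 0" --pt "0.0049 0.001 0 0" --pt "0.0049 0.001 0 0" --pt "0.0049 0.001 0 0" --pt "0.0049 0.001 0 0"

```text
clock: 8.4
eef_pos: [0.4833, 0.0114, 0.0923]
tool_rot: [0.322, -3.125, 0.0]
force: [0.1, -0.7, 0.4]
grip_width: -0.0004
grip_force: 0.2
```

Request:
move_arm --pt "0.0039 0.0008 0 0" --pt "0.0039 0.0008 0 0" --pt "0.0039 0.0008 0 0" --pt "0.0039 0.0008 0 0" --pt "0.0039 0.0008 0 0" --pt "0.0039 0.0008 0 0"

```text
clock: 8.9
eef_pos: [0.5032, 0.015, 0.0918]
tool_rot: [0.319, -3.117, 0.002]
force: [-7.4, -2.4, 5.8]
grip_width: 0.0001
grip_force: 3.9
```

Request:
move_arm --pt "0.0039 0.0008 0 0" --pt "0.0039 0.0008 0 0" --pt "0.0039 0.0008 0 0" --pt "0.0039 0.0008 0 0" --pt "0.0039 0.0008 0 0" --pt "0.0039 0.0008 0 0"

```text
clock: 9.4
eef_pos: [0.5301, 0.021, 0.0923]
tool_rot: [-0.322, 3.125, 0.0]
force: [-1.2, -0.7, -1.1]
grip_width: 0.0001
grip_force: 0.9
```

Request:
move_arm --pt "0.0029 0.0006 0 0" --pt "0.0029 0.0006 0 0" --pt "0.0029 0.0006 0 0" --pt "0.0029 0.0006 0 0" --pt "0.0029 0.0006 0 0" --pt "0.0029 0.0006 0 0"

```text
clock: 9.9
eef_pos: [0.5472, 0.0245, 0.0924]
tool_rot: [0.322, -3.125, 0.0]
force: [-2.9, -1.1, -0.8]
grip_width: -0.0002
grip_force: 0.8
```

Request:
move_arm --pt "0.0029 0.0006 0 0" --pt "0.0029 0.0006 0 0" --pt "0.0029 0.0006 0 0" --pt "0.0029 0.0006 0 0" --pt "0.0029 0.0006 0 0" --pt "0 0 0 0"

```text
clock: 10.4
eef_pos: [0.5626, 0.0278, 0.0926]
tool_rot: [-0.322, 3.123, 0.0]
force: [-0.0, 0.7, -0.5]
grip_width: 0.0001
grip_force: 0.2
```

Request:
move_arm --pt "0.0029 0.0006 0 0" --pt "0.0029 0.0006 0 0" --pt "0.0029 0.0006 0 0" --pt "0.0029 0.0006 0 0" --pt "0.0029 0.0006 0 0" --pt "0.0029 0.0006 0 0" --pt "0.0029 0.0006 0 0" --pt "0 0 0 0"

```text
clock: 11.07
eef_pos: [0.5829, 0.032, 0.0925]
tool_rot: [-0.322, 3.123, 0.0]
force: [0.8, 0.3, 0.2]
grip_width: 0.0
grip_force: 0.0
```

Request:
move_arm --pt "0.002 0.0004 0 0" --pt "0.002 0.0004 0 0" --pt "0.002 0.0004 0 0" --pt "0.002 0.0004 0 0" --pt "0 0 0 0"

```text
clock: 11.48
eef_pos: [0.5904, 0.0335, 0.0924]
tool_rot: [-0.322, 3.124, 0.0]
force: [-1.2, -0.6, 0.3]
grip_width: 0.0
grip_force: 0.2
```

Request:
move_arm --pt "0.002 0.0004 0 0" --pt "0.002 0.0004 0 0" --pt "0.002 0.0004 0 0" --pt "0 0 0 0"

```text
clock: 11.82
eef_pos: [0.5963, 0.0346, 0.0924]
tool_rot: [-0.322, 3.124, 0.0]
force: [-0.7, 0.0, -0.4]
grip_width: -0.0002
grip_force: 0.2
```

Request:
move_arm --pt "0.002 0.0004 0 0" --pt "0.002 0.0004 0 0" --pt "0 0 0 0"

```text
clock: 12.07
eef_pos: [0.6003, 0.0354, 0.0924]
tool_rot: [-0.322, 3.124, 0.0]
force: [-0.7, -0.4, -0.2]
grip_width: 0.0002
grip_force: 0.2
```

Request:
move_arm --pt "0.002 0.0004 0 0" --pt "0.002 0.0004 0 0" --pt "0 0 0 0"

```text
clock: 12.32
eef_pos: [0.6043, 0.0362, 0.0924]
tool_rot: [-0.322, 3.124, 0.0]
force: [-0.5, -0.0, -1.0]
grip_width: -0.0002
grip_force: 0.2
```

Request:
move_arm --pt "0.002 0.0004 0 0" --pt "0.002 0.0004 0 0" --pt "0 0 0 0"

```text
clock: 12.57
eef_pos: [0.6083, 0.037, 0.0924]
tool_rot: [-0.322, 3.124, 0.0]
force: [-0.8, -0.7, 0.2]
grip_width: 0.0003
grip_force: 0.2
```

Request:
move_arm --pt "0.002 0.0004 0 0" --pt "0.002 0.0004 0 0" --pt "0 0 0 0"

```text
clock: 12.82
eef_pos: [0.6123, 0.0378, 0.0924]
tool_rot: [-0.322, 3.124, 0.0]
force: [-0.4, -0.5, -0.2]
grip_width: 0.0002
grip_force: 0.2
```

Request:
move_arm --pt "0.002 0.0004 0 0" --pt "0.002 0.0004 0 0" --pt "0 0 0 0"

```text
clock: 13.07
eef_pos: [0.6163, 0.0386, 0.0924]
tool_rot: [-0.322, 3.124, 0.0]
force: [-0.6, 1.1, -0.2]
grip_width: -0.0001
grip_force: 0.2
```

Request:
move_arm --pt "0.002 0.0004 0 0" --pt "0.002 0.0004 0 0" --pt "0 0 0 0"

```text
clock: 13.32
eef_pos: [0.6203, 0.0394, 0.0924]
tool_rot: [-0.322, 3.124, 0.0]
force: [-0.5, -0.0, -0.0]
grip_width: 0.0003
grip_force: 0.2
```

```bash
python3 - <<'E'
from h import *
f=ctrl.grab_frame("wrist"); g=ctrl.grab_frame("scene")
cv2.imwrite("pics/w5.png",np.hstack([cv2.resize(f["img"][160:384,100:400],(400,299)),cv2.resize(g["img"][110:222,215:365],(400,299),interpolation=3)]))
E
```

```text
(no output)
```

View pics/w5.png

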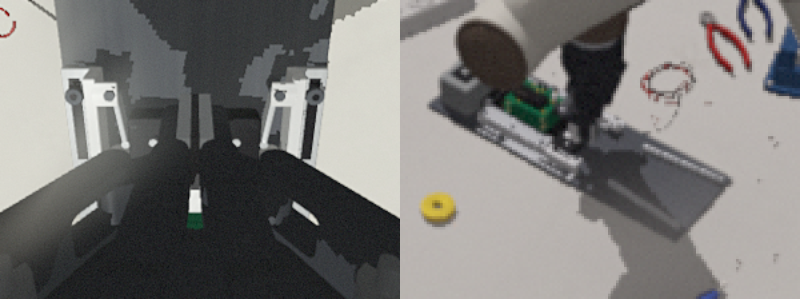

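The carrier is in the channel with the post against the fingers. The leaves still lie along the plate's sides near the tail, so I carry on feeling for the pins.

Request:
move_arm --pt "0.002 0.0004 0 0" --pt "0 0 0 0"

```text
clock: 13.58
eef_pos: [0.6221, 0.0397, 0.0925]
tool_rot: [-0.322, 3.125, -0.0]
force: [-0.1, -0.5, 0.2]
grip_width: -0.0001
grip_force: 0.3
```

Request:
move_arm --pt "0.002 0.0004 0 0" --pt "0 0 0 0"

```text
clock: 13.75
eef_pos: [0.6235, 0.04, 0.0924]
tool_rot: [0.322, -3.124, 0.0]
force: [-2.1, -0.2, 1.7]
grip_width: 0.0
grip_force: 1.4
```

Request:
move_arm --pt "0.002 0.0004 0 0" --pt "0 0 0 0"

```text
clock: 13.92
eef_pos: [0.6252, 0.0402, 0.0923]
tool_rot: [0.322, -3.123, 0.001]
force: [-4.6, -1.1, 3.3]
grip_width: -0.0001
grip_force: 2.3
```

Request:
move_arm --pt "0.002 0.0004 0 0" --pt "0 0 0 0"

```text
clock: 14.08
eef_pos: [0.6271, 0.0406, 0.0923]
tool_rot: [0.322, -3.123, 0.001]
force: [-4.5, -2.0, 3.5]
grip_width: 0.0004
grip_force: 2.5
```

Pins met at TCP x ≈ 0.6225. The leaves should clear near 0.636 and the end stops come near 0.639.

Request:
move_arm --pt "0.002 0.0004 0 0" --pt "0.002 0.0004 0 0" --pt "0 0 0 0"

```text
clock: 14.33
eef_pos: [0.6305, 0.0412, 0.0923]
tool_rot: [0.321, -3.121, 0.001]
force: [-6.7, -2.4, 4.3]
grip_width: -0.0001
grip_force: 3.2
```

Request:
move_arm --pt "0.002 0.0004 0 0" --pt "0.001 0.0002 0 0" --pt "0 0 0 0"

```text
clock: 14.58
eef_pos: [0.6328, 0.0416, 0.0922]
tool_rot: [0.321, -3.12, 0.001]
force: [-7.9, -2.3, 5.4]
grip_width: -0.0001
grip_force: 3.9
```

Request:
move_arm --pt "0.001 0.0002 0 0" --pt "0 0 0 0"

```text
clock: 14.75
eef_pos: [0.6338, 0.0418, 0.0922]
tool_rot: [0.321, -3.12, 0.001]
force: [-7.7, -0.7, 5.9]
grip_width: 0.0
grip_force: 3.9
```

Request:
move_arm --pt "0.001 0.0002 0 0" --pt "0 0 0 0"

```text
clock: 14.92
eef_pos: [0.6352, 0.0422, 0.0922]
tool_rot: [0.321, -3.121, 0.001]
force: [-6.0, -2.1, 3.5]
grip_width: -0.0
grip_force: 3.2
```

Request:
move_arm --pt "0.001 0.0002 0 0" --pt "0 0 0 0"

```text
clock: 15.08
eef_pos: [0.6363, 0.0424, 0.0922]
tool_rot: [0.321, -3.121, 0.001]
force: [-5.7, -0.6, 4.7]
grip_width: 0.0001
grip_force: 3.4
```

Request:
move_arm --pt "0.001 0.0002 0 0" --pt "0 0 0 0"

```text
clock: 15.25
eef_pos: [0.6365, 0.0424, 0.0922]
tool_rot: [0.32, -3.119, 0.001]
force: [-8.3, -1.6, 7.0]
grip_width: -0.0004
grip_force: 4.3
```

Request:
move_arm --pt "0.0007 0.0001 0 0" --pt "0 0 0 0"

```text
clock: 15.42
eef_pos: [0.6368, 0.0424, 0.0922]
tool_rot: [0.32, -3.118, 0.002]
force: [-10.5, -1.2, 5.9]
grip_width: -0.0001
grip_force: 4.8
```

Request:
move_arm --pt "0.0007 0.0001 0 0" --pt "0 0 0 0"

```text
clock: 15.58
eef_pos: [0.6374, 0.0424, 0.0922]
tool_rot: [0.32, -3.118, 0.002]
force: [-9.7, -1.5, 7.5]
grip_width: 0.0002
grip_force: 5.0
```

Request:
move_arm --pt "0.0004 0.0001 0 0" --pt "0 0 0 0" --pt "0 0 0 0"

```text
clock: 15.83
eef_pos: [0.6376, 0.0424, 0.0922]
tool_rot: [0.32, -3.117, 0.002]
force: [-9.9, -2.0, 6.6]
grip_width: 0.0001
grip_force: 5.1
```

Request:
move_arm --pt "0.0007 0.0001 0 0" --pt "0 0 0 0"

```text
clock: 16.0
eef_pos: [0.6382, 0.0425, 0.0922]
tool_rot: [0.32, -3.117, 0.002]
force: [-11.0, -1.5, 7.3]
grip_width: -0.0001
grip_force: 5.3
```

Request:
move_arm --pt "0.0007 0.0001 0 0" --pt "0 0 0 0"

```text
clock: 16.17
eef_pos: [0.6388, 0.0425, 0.0921]
tool_rot: [0.32, -3.117, 0.002]
force: [-11.5, -2.4, 8.2]
grip_width: 0.0003
grip_force: 5.4
```

Request:
move_arm --pt "0.0007 0.0002 0 0" --pt "0 0 0 0"

```text
clock: 16.33
eef_pos: [0.6394, 0.0427, 0.0922]
tool_rot: [0.32, -3.116, 0.002]
force: [-11.0, -2.7, 7.6]
grip_width: 0.0
grip_force: 5.5
```

Request:
move_arm --pt "0.0007 0.0002 0 0" --pt "0 0 0 0"

```text
clock: 16.5
eef_pos: [0.6399, 0.0428, 0.0921]
tool_rot: [0.32, -3.116, 0.002]
force: [-12.0, -2.2, 8.7]
grip_width: -0.0002
grip_force: 5.8
```

Request:
move_arm --pt "0.0007 0.0001 0 0" --pt "0 0 0 0"

```text
clock: 16.67
eef_pos: [0.64, 0.0428, 0.0921]
tool_rot: [0.319, -3.114, 0.002]
force: [-13.4, -1.7, 8.9]
grip_width: 0.0004
grip_force: 6.6
```

Request:
move_arm --pt "0.0007 0.0002 0 0" --pt "0 0 0 0"

```text
clock: 16.83
eef_pos: [0.6401, 0.0428, 0.0921]
tool_rot: [0.319, -3.113, 0.003]
force: [-14.5, -2.2, 10.5]
grip_width: -0.0
grip_force: 7.4
```

```bash
python3 - <<'E'
from h import *
f=ctrl.grab_frame("wrist")
cv2.imwrite("pics/w6.png",cv2.resize(f["img"][190:300,130:360],None,fx=3.4,fy=3.4,interpolation=3))
E
```

```text
(no output)
```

View pics/w6.png

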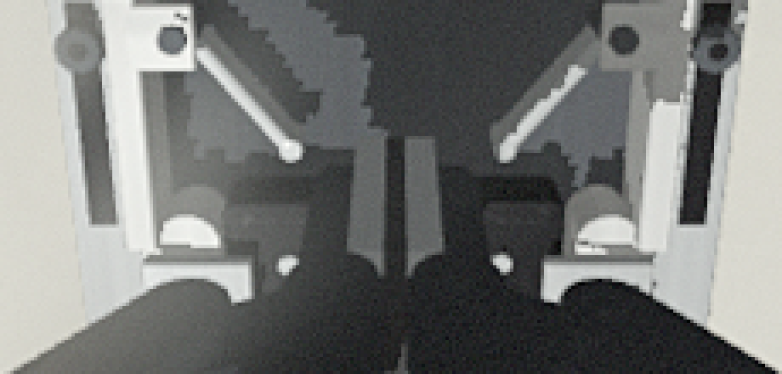

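Both leaves, with tips at (290,150) and (507,150) in the crop, are swung shut behind the tail, and the push reads about 14.7 N, so the carrier is home. I'll ease off, back away and lift.

Request:
move_arm --pt "-0.002 -0.0004 0 0" --pt "-0.002 -0.0004 0 0" --pt "-0.002 -0.0004 0 0" --pt "-0.002 -0.0004 0 0" --pt "-0.002 -0.0004 0 0" --pt "-0.002 -0.0004 0 0" --pt "-0.0049 -0.001 0 0" --pt "0 0 0 0"

```text
clock: 17.55
eef_pos: [0.6282, 0.041, 0.0926]
tool_rot: [-0.322, 3.123, 0.001]
force: [-0.3, -0.4, 0.4]
grip_width: -0.0001
grip_force: 0.0
```

Request:
move_arm --pt "-0.0098 -0.002 0 0" --pt "-0.0049 -0.001 0.01 0" --pt "0 0 0.04 0" --pt "0 0 0.04 0" --pt "0 0 0.03 0" --pt "0 0 0 0" --pt "0 0 0 0"

```text
clock: 18.13
eef_pos: [0.6146, 0.0383, 0.216]
tool_rot: [-0.322, 3.117, 0.002]
force: [-1.0, -0.8, -1.8]
grip_width: -0.0003
grip_force: 0.0
```

```bash
python3 - <<'E'
from h import *
s=ctrl.sense(); print(s["eef_pos"],s["force"])
f=ctrl.grab_frame("wrist")
cv2.imwrite("pics/w7.png",f["img"])
E
```

```text
[0.61460351 0.0383335  0.21603501] [-1.0461401  -0.84320179 -1.78427342]
```

View pics/w7.png

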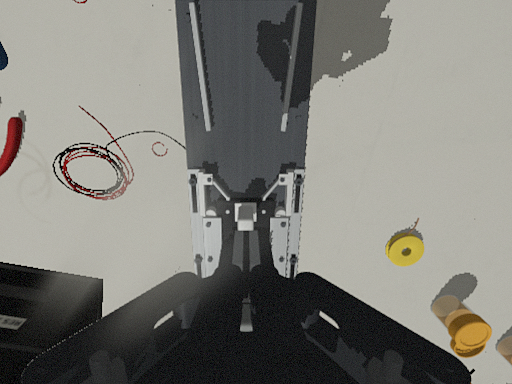

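The carrier is caught. The leaf tips at (229,199) and (263,199) rest against the tail, the post is at (245,214), and the robot is clear. Handing in.

```bash
python3 -c "
from bench import ctrl
print(ctrl.hand_in())"
```

```text
the job is handed in; nothing more can be done
None
```

The carrier is loaded and the job is handed in: I pushed it home at about 15 N, both gate leaves snapped shut behind its tail, and the arm is clear; the hand-in returned no verdict.

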